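# Quarter-turn an accent light into the desk rail

## Robot

A 6-joint arm with a two-finger parallel gripper is mounted at the origin on the work surface. World frame = base frame: x ahead of the robot, y to its left, z up, the work surface at z = 0. Lengths are in m, angles in rad, forces in N, time in s.
With the tool pointing down it reaches from about 0.275 to 0.725 m from the base axis. Payload 5.6 kg.
Tool frame: the origin (TCP) lies on the centre line of the jaws, within the pads' length; the fingertips stand nose_length ahead of it and the grasp point (between the pads) lies 2 mm behind it (nose_length is the distance from the TCP to the fingertips, in m); z points along the fingers, y is the line along which they close (so a half turn about z gives the same grasp; the last joint's range is limited). The gripper opens to 85 mm and grips with 20 to 120 N. Pads are 22 mm wide; open, the fingers measure 114 mm over their backs; the gripper's body (76 mm by 85 mm) begins 54 mm behind the grasp point. The pads swing forward as they close: fully open they stand 13 mm farther back than shut.
Start: joints at [1.402, 0.255, 0.108, 0, -1.424, -0.285], TCP at [0.241, 0.494, 0.227] pointing down, gripper open.
Joint ranges: [-2.95, 2.95], [-1.21, 1.97], [-1.09, 1.5], [-2.87, 1.71], [-2.94, -0.07], [-3.05, 3.05]. Speed limits (rad/s): [2.57, 2.57, 3.14, 3.14, 3.14, 3.14].

## Interface

Orientations are given as a unit quaternion [w, x, y, z].
In Python, from station import * gives the robot as it stands.
- The arm moves only by the tool play_rows, never from a script. Its argument "motion" is a list that holds one entry, the list of rows, each a list of 4 numbers: the shift along the tool's x, y, z each as a share of 30 mm, from -1 to 1, then the turn about the tool's z as a share of 4 degrees, from -1 to 1. In form: [[[x, y, z, turn], ...]]. A call has exactly 8 rows; each row shifts and turns the commanded pose from where the row before left it, along the tool's axes as they then stand; what a row does not reach is not made up. A row lasts 1/12 s, in which the tool goes at most 41.7 mm and 7.16 degrees, less where a joint would pass 70% of its speed; a pose out of reach is approached as far as the arm can. A call with a number of a shift or a turn outside -1 to 1 is refused whole. A call with a gripper value outside its range is refused whole. "hand" is the closure, from 0 (fully open) to 1 (shut), set as the call begins (left out, the last holds). The fingers move at their own pace and stop on an object; the grip force is fixed at half the most. Time passes only in rows, so rows that do not move let the fingers close, or fill a call up. It gives the time, the measured TCP pose, the force, the opening and the grip force at its end, in the units of the state.
- state(): the state, without advancing time (a new reading comes with each control period).
- read_camera(name): name is "scene" or "top" or "wrist"; returns the picture (400x640x3 uint8, red, green, blue); there is no depth.
- camera_info(name): a dict with "K" (3x3 intrinsics, pixels), "k1" (the pictures are not rectified: a ray, as slopes to the right and down, at radius r is drawn at 1 + k1 r^2 times it, then the intrinsics apply), "R" (3x3) and "t" (3): a world point X has camera coordinates R X + t. Camera axes: x right, y down, z forward; pixel columns grow to the right and rows downward; lengths in m; the calibration is good to about 2 mm. A picture is of the moment at which its call begins: read the wrist's pose just before it. camera_info takes no time and is no camera call; for the wrist camera it gives the pose at the moment of the call.
- sign_off(): hands the job in; it is judged then, once.
The state is a dict: "time": time; "joints": joint angles; "joint_vel": joint speeds; "effort": joint torques, N m; "ee_pos": TCP position; "eef_rot": TCP orientation; "wrist_force": force on the tool from outside, world axes, zero at the start; "ft_torque": the same for the moment, N m; "finger_gap": opening from 0.0 (shut) to 1.0 (fully open); "gripper_force": force on a finger pad.
Only numpy, scipy, OpenCV 4.12 (cv2) and the standard library are available. Lean on these libraries where they do the work, as an engineer would, in place of code of your own. Each camera call takes 0.05 s, during which the arm holds its last target. There are 200 camera calls.

## Task

Fit the small black accent light to the aluminium desk rail: lift it out of its well in the wooden caddy, feel its T-foot down through the slot of the floating socket in the middle of the rail, press it gently down against its sprung pad and give it a quarter turn clockwise so that the foot locks under the slot's lips, then let go, leaving it held by its foot with its lit face looking square across the rail, to the side away from the robot. Be gentle: never load the rail with more than 30 N, and leave everything else on the desk where it is.

Things in the scene. Friction and masses are not known exactly. Their poses are not given: they have to be found in the camera images.
- light_mid (a point): Centre of the accent light's body, half-way up: black upright block, 24 (own x) x 36 (own y) x 80 mm high, 0.2 kg, loose in one of the caddy's three wells. Own z up; top 40 mm above this point, a small red button on it towards own +x. Grip it over the 36 mm width. Under it: a black flange (diameter 46, 6 thick, underside 46 mm below this point), a sprung pad (diameter 41) and the T-foot.
- light_face (a point): Centre of the cream lit face, 13 mm from light_mid along the light's own -x; the cream strip also folds over the top edge on that side.
- light_foot (a point): On the light's axis at its flange's underside, 46 mm below light_mid; same axes. The pad stands 3.5 mm proud below. It is a spring: gives from 2 N, 2.5 N more per mm, 8.7 N fully in (2.7 mm), then hard. On the rail the head clears the lips only with this point under 2 mm above the rail's top (6 N or more; 7 to 9 N is right); let go, this point stays at 2 mm, the spring pressing 6 N down on the plate and 6 N up under its lips.
- light_head (a point): Centre of the T-foot's hammer head, 10.5 mm below light_foot, on an 11 mm stem through the pad; same axes. 26.8 mm long (own x), 12 wide (own y), 5 high plus a 1 mm bevel below (look only). Two opposite corners are cut back: under the lips it turns only clockwise from above, from along the slot to across it (the other way it jams) and stops at most 12 degrees past square, corners on the channel's walls.
- rail_bay (a point): Middle of the rail, level with its top; x square across the rail, away from the robot; y along it; z up. Here a flush grey socket plate (44 x 60 mm, 6 thick) with a square-edged slot 13.4 mm wide (x) by 28.2 long (y) floats along the rail: the slot's centre lies up to 8 mm either way along y (not measured; 8 N to shift), in line in x. Under the plate: a channel 28.6 wide (x), 16 deep.
- rail: Heavy aluminium rail standing on the desk, does not move: 60 mm wide (x), 340 long (y), top 36 mm above the desk. Origin on the desk straight under rail_bay; same axes. A black phone cradle (to 50 mm above the rail's top) sits at its -y end, a grey card reader (to 30 mm above) at its +y end; 210 mm between them is free.
- caddy: Fixed wooden block 74 (x) x 214 (y) x 34 mm high with three round wells of diameter 34, 22 mm deep, at y = -70, 0 and +70 mm; origin on the desk under its centre. The accessories' feet hang in the wells and their pads rest on its top.
- hook: Headset hook on the same kind of foot, standing in another well of the caddy: a 18 mm aluminium post with a black bent arm, 71 mm above its flange's underside; origin on its axis at the flange's underside. Leave alone.
- stud: Brass microphone stud on the same kind of foot, in the third well, 56 mm above its flange's underside; origin as for the hook. Leave alone.
- phone: Black phone lying on the desk, 150 x 73 x 9 mm; origin under its centre. Leave alone.
- mug: Blue mug, diameter 80, 92 mm high; origin under its centre. Leave alone.
- driver: Orange-handled screwdriver lying on the desk, 160 mm long; leave alone.
- charger: White charger block 58 x 58 x 26 mm; origin under its centre. Leave alone.
Mind the look-alikes: they are no part of the job. Leave any orange look-alike of the part that bears light_mid alone.

How it is judged:
On the way, in this order (a step that is already met when the one before it is completed fails the run):
1. the T-foot is down through the socket's slot, lying along it, the pad on the rail (x of light_foot in the frame of rail_bay between -0.004 and 0.004 m and y of light_foot in the frame of rail_bay between -0.012 and 0.012 m and z of light_foot in the frame of rail_bay between -0.002 and 0.0055 m and angle between the y axis of light_mid and the x axis of rail_bay, either way round below 0.3 rad), for 0.1 s.
2. the foot is turned across the slot under the lips, the lit face away from the robot (x of light_foot in the frame of rail_bay between -0.004 and 0.004 m and y of light_foot in the frame of rail_bay between -0.012 and 0.012 m and z of light_foot in the frame of rail_bay between -0.002 and 0.0035 m and x of light_face in the frame of rail_bay above 0.006 m and angle between the x axis of light_mid and the x axis of rail_bay, either way round below 0.22 rad), for 0.1 s.
At the end, for the whole second after the job is handed in: The light is released, at rest and upright (3.4 deg), locked in the rail: flange 0.5-3.5 mm above the rail's top, axis within 4 mm (across) and 12 mm (along) of the rail's middle, head square across within 12.6 deg, lit face away from the robot (x of light_foot in the frame of rail_bay between -0.004 and 0.004 m and y of light_foot in the frame of rail_bay between -0.012 and 0.012 m and z of light_foot in the frame of rail_bay between 0.0005 and 0.0035 m and x of light_face in the frame of rail_bay above 0.006 m and angle between the x axis of light_mid and the x axis of rail_bay, either way round below 0.22 rad and angle between light_mid's own z axis and vertical below 0.06 rad and linear speed of light below 0.02 m/s); the robot touches nothing.
It fails at once if the light's contacts with the rail add up to more than 30 N (contact force between light and rail above 30 N).
It fails at once if the fingers or arm press on the rail with more than 30 N (contact force between any of the fingers, the arm and rail above 30 N).
It fails at once if another thing on the desk is shifted by more than 20 mm (distance of any of hook, stud, phone, mug, driver, charger from where it was at the start of the episode above 0.02 m).
It also fails if it takes over 72 s, if anything falls off the work surface, if the arm or the gripper's body presses on something with over 40 N, if the wrist force passes 120 N, or if a joint passes its speed limit or range.

## Working session

There is one attempt and no reset: what is moved stays moved. The work goes in short steps, Python scripts to look and compute and a tool call to move; the robot and the scene stay as the last step left them, time stands still between calls to the robot, and variables do not carry over. Pictures are saved under pics/ and viewed, at most 10 in all, crops included, and the job is handed in when it is done.

Besides the shell and the picture viewer there is one more tool, called as name(argument=value, ...), one argument or row to a line, values as JSON. play_rows: Moves the arm, as the interface text tells. Shift numbers are shares of 30 mm and turn numbers shares of 4 degrees, none past 1 either way. Its arguments: {"type":"object","properties":{"motion":{"type":"array","items":{"type":"array","items":{"type":"array","items":{"type":"number","minimum":-1,"maximum":1}}}},"hand":{"type":"number"}},"required":["motion"]}

```bash
mkdir -p pics; python3 - <<'E'
from station import *
import cv2
for n in("scene","top"):
    cv2.imwrite(f"pics/{n}0.png",read_camera(n)[:,:,::-1])
    print(n,camera_info(n))
print(state())
E
ls
```

```text
scene {'K': array([[462.99881205,   0.        , 314.87563628],
       [  0.        , 462.99881205, 195.63451127],
       [  0.        ,   0.        ,   1.        ]]), 'k1': 0.026039544430922844, 'R': array([[-0.78474758,  0.61973352, -0.01007936],
       [ 0.37056047,  0.45606853, -0.80912696],
       [-0.49684622, -0.63869544, -0.58754742]]), 't': array([ 0.36137429, -0.13768976,  1.57465948])}
top {'K': array([[445.5557103 ,   0.        , 314.79057056],
       [  0.        , 445.5557103 , 198.6916931 ],
       [  0.        ,   0.        ,   1.        ]]), 'k1': -0.11056979566013993, 'R': array([[-0.0040501 , -0.99991945,  0.0120285 ],
       [-0.99343572,  0.00264814, -0.11436109],
       [ 0.11432002, -0.01241272, -0.99336643]]), 't': array([0.02823129, 0.50690185, 1.61421075])}
{'time': 0.1, 'joints': array([ 1.40160160e+00,  2.55662678e-01,  1.07165001e-01, -3.95414517e-04,
       -1.42392763e+00, -2.84650466e-01]), 'joint_vel': array([-0.00045215, -0.00174458,  0.00236234,  0.00048415, -0.00036378,
       -0.00117516]), 'effort': array([-1.86862897e-03, -3.87604487e+01,  2.38477743e+01,  5.37787423e+00,
       -3.70188587e-03, -3.14891963e-06]), 'ee_pos': array([0.24087225, 0.49395384, 0.2259159 ]), 'eef_rot': array([ 8.24414235e-04,  9.74356475e-01, -2.25008351e-01, -1.48236825e-04]), 'wrist_force': array([-0.18553944,  0.5625549 , -0.48322667]), 'ft_torque': array([-0.04105378,  0.04601479, -0.01381667]), 'gripper_force': 0.0, 'finger_gap': 1.000385679061661}
pics
```

View pics/top0.png

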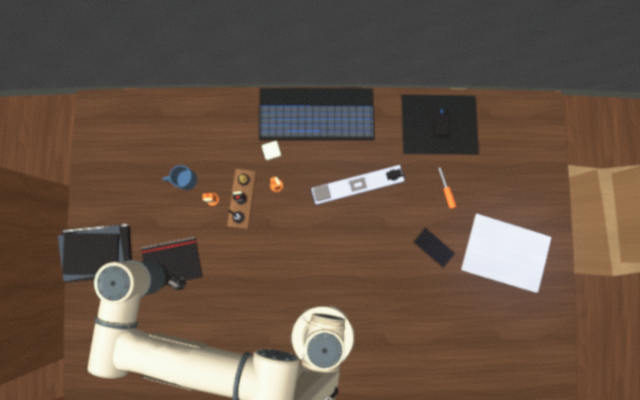

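View pics/scene0.png

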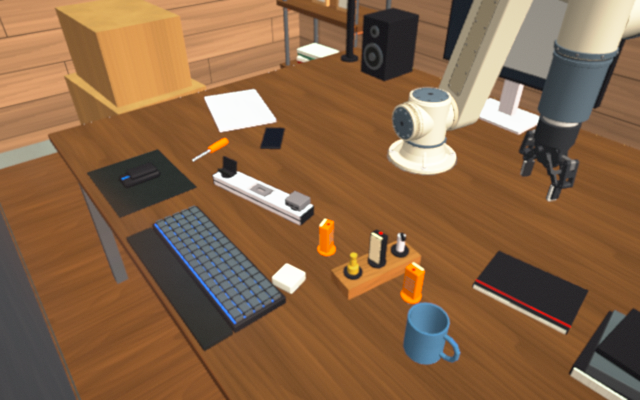

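```bash
python3 - <<'E'
import cv2,numpy as np
t=cv2.imread("pics/top0.png");s=cv2.imread("pics/scene0.png")
a=cv2.resize(t[160:235,222:302],None,fx=5,fy=5,interpolation=cv2.INTER_CUBIC)   #400x375
b=cv2.resize(t[160:210,306:406],None,fx=4,fy=4,interpolation=cv2.INTER_CUBIC)   #400x200
c=cv2.resize(s[215:305,310:440],None,fx=3,fy=3,interpolation=cv2.INTER_CUBIC) #390x270
d=cv2.resize(s[145:230,205:335],None,fx=3,fy=3,interpolation=cv2.INTER_CUBIC)
o=np.zeros((600,800,3),np.uint8)
o[:375,:400]=a;o[380:580,:400]=b;o[:270,405:795]=c;o[280:535,405:795]=d
cv2.imwrite("pics/c1.png",o)
E
```

```text
(no output)
```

View pics/c1.png

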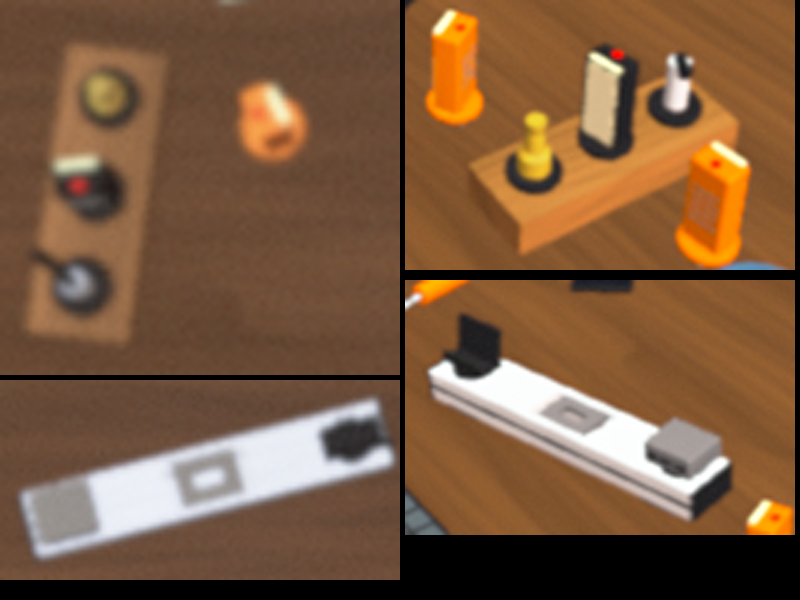

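```bash
cat > h.py <<'E'
from station import *
import numpy as np, cv2
def und(ci,p):
    K=ci["K"];d=np.array([(p[0]-K[0,2])/K[0,0],(p[1]-K[1,2])/K[1,1]]);u=d.copy()
    for _ in range(20): u=d/(1+ci["k1"]*(u@u))
    return u
def onz(ci,p,z):
    R=np.array(ci["R"]);c=-R.T@ci["t"];v=R.T@np.r_[und(ci,p),1]
    return c+v*(z-c[2])/v[2]
def proj(ci,X):
    X=np.atleast_2d(X)@np.array(ci["R"]).T+ci["t"];s=X[:,:2]/X[:,2:]
    s=s*(1+ci["k1"]*(s**2).sum(1,keepdims=True));K=ci["K"]
    return s*[K[0,0],K[1,1]]+[K[0,2],K[1,2]]
def yaw(q):
    w,x,y,z=q; return np.degrees(np.arctan2(2*(x*y+w*z),1-2*(y*y+z*z)))
def st():
    s=state();print("t",round(s["time"],2),"tcp",s["ee_pos"].round(4),"yaw",round(yaw(s["eef_rot"]),2),"F",s["wrist_force"].round(1),"gap",round(s["finger_gap"],3),"grip",round(s["gripper_force"],1),"q",s["joints"].round(2));return s
E
python3 - <<'E'
from h import *
T=camera_info("top")
a=lambda u,v:(222+u/5,160+v/5)
b=lambda u,v:(306+u/4,160+(v-380)/4)
for n,p,z in [("stud flange",a(107,97),.043),("hook flange",a(80,287),.043),("light flange",a(93,190),.043),("button",a(78,186),.124),("strip L",a(53,166),.1235),("strip R",a(100,161),.1235),
 ("plate",b(208,478),.036),("slot",b(209,479),.036),("railTL",b(22,491),.036),("railTR",b(378,400),.036),("railBR",b(393,463),.036),("railBL",b(40,557),.036),
 ("cadTL",a(67,45),.034),("cadTR",a(167,55),.034),("cadBR",a(130,342),.034),("cadBL",a(27,332),.034)]:
    print(n,onz(T,p,z).round(4))
S=camera_info("scene")
c=lambda u,v:(310+(u-405)/3,215+v/3)
d=lambda u,v:(205+(u-405)/3,145+(v-280)/3)
for n,p,z in [("button",c(617,54),.124),("strip L",c(590,55),.1235),("strip R",c(622,72),.1235),("slot",d(574,413),.036),("plate",d(574,414),.036)]: print(n,onz(S,p,z).round(4))
W=camera_info("wrist");s=state();print(W,-W["R"].T@W["t"]-s["ee_pos"])
E
```

```text
stud flange [0.5775 0.289  0.043 ]
hook flange [0.4375 0.3068 0.043 ]
light flange [0.5086 0.2983 0.043 ]
button [0.502  0.2962 0.124 ]
strip L [0.5161 0.314  0.1235]
strip R [0.5195 0.2812 0.1235]
plate [ 0.5585 -0.1332  0.036 ]
slot [ 0.5576 -0.1341  0.036 ]
railTL [0.5468 0.0386 0.036 ]
railTR [ 0.6318 -0.2937  0.036 ]
railBR [ 0.5724 -0.3061  0.036 ]
railBL [0.4857 0.0223 0.036 ]
cadTL [0.6181 0.3208 0.034 ]
cadTR [0.6103 0.2463 0.034 ]
cadBR [0.3978 0.271  0.034 ]
cadBL [0.4052 0.3468 0.034 ]
button [0.5039 0.2999 0.124 ]
strip L [0.5203 0.2874 0.1235]
strip R [0.5153 0.3166 0.1235]
slot [ 0.5586 -0.1286  0.036 ]
plate [ 0.5595 -0.1271  0.036 ]
{'K': array([[292.63807301,   0.        , 314.81810883],
       [  0.        , 292.63807301, 200.68594913],
       [  0.        ,   0.        ,   1.        ]]), 'k1': 0.00465563106665003, 'R': array([[-0.43918184, -0.89839712,  0.00138995],
       [-0.86023458,  0.4209712 ,  0.28771465],
       [-0.25906714,  0.12516337, -0.95771517]]), 't': array([ 0.55023358, -0.0375704 ,  0.37890975])} [ 0.06662406 -0.03123514  0.14701648]
```

play_rows(
  motion=[
    [[0.98,0.19,0,0],[0.98,0.19,0,0],[0.98,0.19,0,0],[0.98,0.19,0,0],[0.98,0.19,0,0],[0.98,0.19,0,0],[0.98,0.19,0,0],[0.98,0.19,0,0]],
  ],
)

```text
time: 0.77
ee_pos: [0.4333, 0.349, 0.2263]
eef_rot: [0.0, 0.974, -0.225, -0.0]
wrist_force: [0.6, 0.7, 0.5]
finger_gap: 1.003
gripper_force: 0.0
```

play_rows(
  motion=[
    [[0.98,0.19,0,0],[0.98,0.19,0,0],[0.98,0.19,0,0],[0,0,0,1],[0,0,0,1],[0,0,0,1],[0,0,0,1],[0,0,0,1]],
  ],
)

```text
time: 1.43
ee_pos: [0.5041, 0.296, 0.2261]
eef_rot: [0.001, 0.92, -0.392, -0.0]
wrist_force: [-0.3, 0.2, -0.1]
finger_gap: 1.003
gripper_force: 0.0
```

play_rows(
  motion=[
    [[0,0,0,1],[0,0,0,1],[0,0,0,1],[0,0,0,1],[0,0,0,1],[0,0,0,1],[0,0,0,1],[0,0,0,1]],
  ],
)

```text
time: 2.1
ee_pos: [0.504, 0.2961, 0.2261]
eef_rot: [0.001, 0.776, -0.631, -0.0]
wrist_force: [0.1, 1.2, 0.3]
finger_gap: 1.003
gripper_force: 0.0
```

play_rows(
  motion=[
    [[0,0,0,1],[0,0,0,1],[0,0,0,1],[0,0,0,1],[0,0,0,1],[0,0,0,1],[0,0,0,1],[0,0,0,1]],
  ],
)

```text
time: 2.77
ee_pos: [0.504, 0.2961, 0.2261]
eef_rot: [-0.001, -0.572, 0.82, 0.0]
wrist_force: [0.8, -0.4, -0.4]
finger_gap: 0.997
gripper_force: 0.0
```

play_rows(
  motion=[
    [[0,0,0,1],[0,0,0,1],[0,0,0,1],[0,0,0,1],[0,0,0,1],[0,0,0,1],[0,0,0,1],[0,0,0,1]],
  ],
)

```text
time: 3.43
ee_pos: [0.504, 0.2961, 0.2261]
eef_rot: [-0.001, -0.324, 0.946, -0.0]
wrist_force: [-0.5, 0.4, 0.2]
finger_gap: 1.001
gripper_force: 0.0
```

play_rows(
  motion=[
    [[0,0,0,1],[0,0,0,1],[0,0,0,1],[0,0,0,1],[0,0,0,1],[0,0,0,1],[0,0,0,1],[0,0,0,0.75]],
  ],
)

```text
time: 4.1
ee_pos: [0.504, 0.2961, 0.2261]
eef_rot: [-0.001, -0.059, 0.998, -0.0]
wrist_force: [0.3, -0.4, -0.2]
finger_gap: 0.999
gripper_force: 0.0
```

```bash
python3 - <<'E'
from h import *
import pickle
st();ci=camera_info("wrist");im=read_camera("wrist")
pickle.dump(ci,open("w1.pkl","wb"))
cv2.imwrite("pics/w1raw.png",im[:,:,::-1])
print(proj(ci,[[.506,.298,.1235],[.506,.298,.0375]]).round(1))
cv2.imwrite("pics/w1.png",cv2.resize(im[:,:,::-1],(800,500),interpolation=cv2.INTER_CUBIC))
E
```

```text
t 4.1 tcp [0.504  0.2961 0.2261] yaw -173.2 F [ 0.3 -0.4 -0.2] gap 0.999 grip 0.0 q [ 0.8   0.33  0.2  -0.   -1.45 -2.25]
[[316.1 200.5]
 [315.8 179.3]]
```

View pics/w1.png

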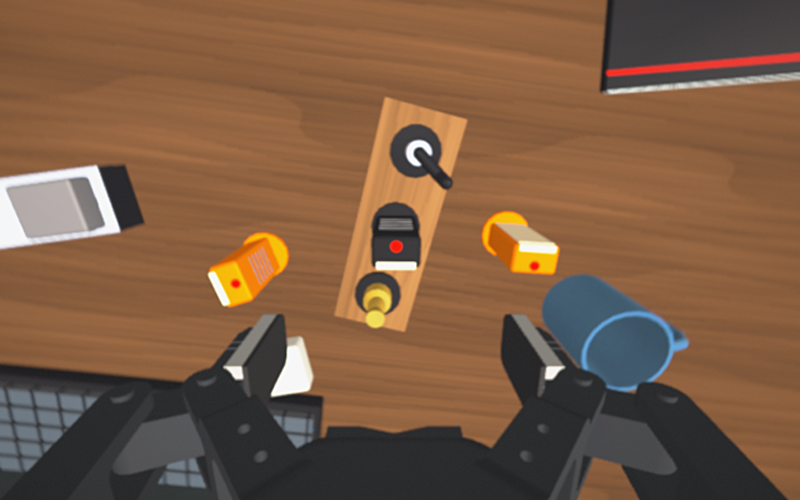

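```bash
python3 - <<'E'
import cv2
im=cv2.imread("pics/w1raw.png")
cv2.imwrite("pics/w1c.png",cv2.resize(im[155:225,280:355],None,fx=8,fy=8,interpolation=cv2.INTER_CUBIC))
E
```

```text
(no output)
```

View pics/w1c.png

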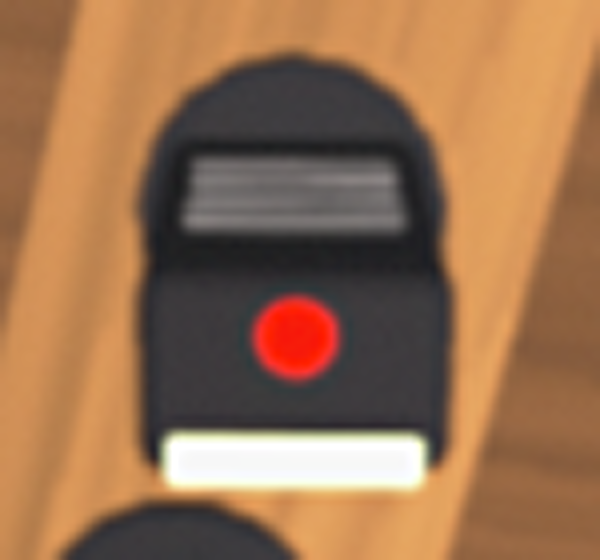

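```bash
python3 - <<'E'
from h import *
import pickle
ci=pickle.load(open("w1.pkl","rb"))
a=lambda u,v:(280+(u+.5)/8-.5,155+(v+.5)/8-.5)
P=lambda u,v,z=.1235:onz(ci,a(u,v),z)
for n,p in [("backL",P(145,268)),("backR",P(447,268)),("stripL",P(162,490)),("stripR",P(428,490)),("btn",P(296,339,.124)),("flange top pt",P(294,52,.0435))]: print(n,p.round(4))
d=P(428,490)-P(162,490);print("yaw face",np.degrees(np.arctan2(d[1],d[0]))-90)
m=(P(145,268)+P(447,268))/2;f=(P(162,490)+P(428,490))/2
n=(f-m)/np.linalg.norm(f-m);print(m+n*12,f-n*13,np.linalg.norm(f-m))
E
```

```text
backL [0.4966 0.2806 0.1235]
backR [0.4926 0.3136 0.1235]
stripL [0.5221 0.2851 0.1235]
stripR [0.5186 0.315  0.1235]
btn [0.5025 0.298  0.124 ]
flange top pt [0.4837 0.2959 0.0435]
yaw face 6.7706263233979485
[12.415142    1.67575725  0.1235    ] [-12.39356829  -1.19351737   0.1235    ] 0.025916572793379816
```

play_rows(
  motion=[
    [[-0.11,0.07,0.3,0],[0,0,0.6,0],[0,0,0.6,0],[0,0,0.6,0],[0,0,0.6,0],[0,0,0.6,0],[0,0,0.5,0],[0,0,0.2,0]],
  ],
)

```text
time: 4.82
ee_pos: [0.5058, 0.2977, 0.1032]
eef_rot: [-0.002, -0.062, 0.998, -0.001]
wrist_force: [-0.4, -0.6, -1.5]
finger_gap: 1.002
gripper_force: 0.0
```

play_rows(
  motion=[
    [[0,0,0.3,0],[0,0,0.04,0],[0,0,0,0],[0,0,0,0],[0,0,0,0],[0,0,0,0],[0,0,0,0],[0,0,0,0]],
  ],
)

```text
time: 5.48
ee_pos: [0.5074, 0.2988, 0.0968]
eef_rot: [0.0, -0.061, 0.998, 0.0]
wrist_force: [0.1, 0.5, 0.2]
finger_gap: 0.997
gripper_force: 0.0
```

play_rows(
  hand=1,
  motion=[
    [[0,0,0,0],[0,0,0,0],[0,0,0,0],[0,0,0,0],[0,0,0,0],[0,0,0,0],[0,0,0,0],[0,0,0,0]],
  ],
)

```text
time: 6.15
ee_pos: [0.5073, 0.2986, 0.0966]
eef_rot: [0.0, -0.061, 0.998, -0.0]
wrist_force: [-0.8, -1.0, 1.2]
finger_gap: 0.405
gripper_force: 65.1
```

```bash
python3 - <<'E'
from h import *
import station; print([ (n,getattr(station,n)) for n in dir(station) if "nose" in n.lower()])
st();ci=camera_info("wrist");cv2.imwrite("pics/w2raw.png",read_camera("wrist")[:,:,::-1])
im=cv2.imread("pics/w2raw.png")
cv2.imwrite("pics/w2.png",cv2.resize(im[150:400,190:440],None,fx=2.4,fy=2.4,interpolation=cv2.INTER_CUBIC))
E
```

```text
[('nose_length', 0.017)]
t 6.15 tcp [0.5073 0.2986 0.0966] yaw -173.0 F [-0.8 -1.   1.2] gap 0.405 grip 65.1 q [ 0.8   0.4  -0.02  0.   -1.15 -2.25]
```

View pics/w2.png

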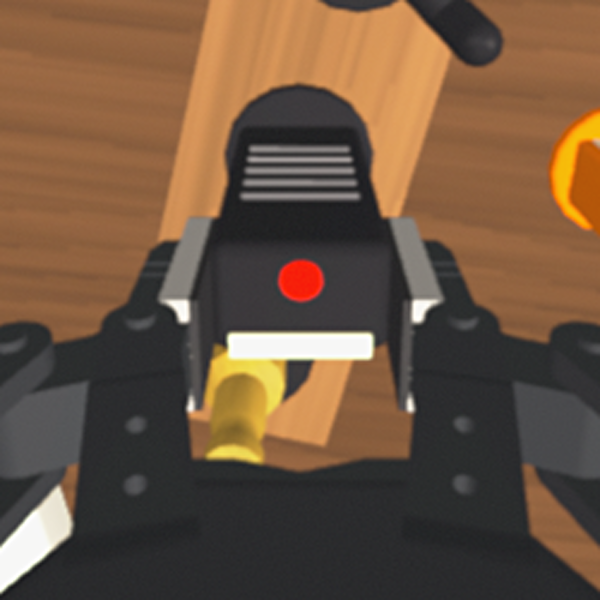

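play_rows(
  motion=[
    [[0,0,-0.2,0],[0,0,-0.4,0],[0,0,-0.7,0],[0,0,-0.9,0],[0,0,-0.9,0],[0,0,-0.9,0],[0,0,-0.9,0],[0,0,-0.6,0]],
  ],
)

```text
time: 6.87
ee_pos: [0.5075, 0.2989, 0.2642]
eef_rot: [0.001, -0.061, 0.998, 0.001]
wrist_force: [-0.5, -0.0, -2.7]
finger_gap: 0.406
gripper_force: 64.7
```

play_rows(
  motion=[
    [[0,-0.4,0,0],[0,-0.9,0,0],[0,-0.9,0,0],[0,-0.9,0,0],[0,-0.9,0,0],[0,-0.9,0,0],[0,-0.9,0,0],[0,-0.9,0,0]],
  ],
)

```text
time: 7.53
ee_pos: [0.5309, 0.0976, 0.2603]
eef_rot: [-0.001, -0.061, 0.998, -0.0]
wrist_force: [-0.1, -0.5, -2.7]
finger_gap: 0.41
gripper_force: 64.7
```

play_rows(
  motion=[
    [[0.1,-0.9,0,0],[0.1,-0.9,0,0],[0.1,-0.9,0,0],[0.1,-0.9,0,0],[0.1,-0.9,0,0],[0,0,0,-1],[0,0,0,-1],[0,0,0,-1]],
  ],
)

```text
time: 8.2
ee_pos: [0.5324, -0.0374, 0.2601]
eef_rot: [-0.001, -0.166, 0.986, 0.0]
wrist_force: [-0.0, -0.0, -3.4]
finger_gap: 0.407
gripper_force: 64.7
```

play_rows(
  motion=[
    [[0,0,0,-1],[0,0,0,-1],[0,0,0,-1],[0,0,0,-1],[0,0,0,-1],[0,0,0,-1],[0,0,0,-1],[0,0,0,-1]],
  ],
)

```text
time: 8.87
ee_pos: [0.5325, -0.0367, 0.2601]
eef_rot: [-0.001, -0.432, 0.902, 0.001]
wrist_force: [-0.2, 0.5, -3.0]
finger_gap: 0.412
gripper_force: 64.8
```

play_rows(
  motion=[
    [[0,0,0,-1],[0,0,0,-1],[0,0,0,-1],[0,0,0,-1],[0,0,0,-1],[0,0,0,-1],[0,0,0,-1],[0,0,0,-1]],
  ],
)

```text
time: 9.53
ee_pos: [0.5324, -0.0367, 0.2602]
eef_rot: [-0.001, -0.664, 0.748, 0.001]
wrist_force: [1.0, 0.1, -2.4]
finger_gap: 0.404
gripper_force: 64.8
```

play_rows(
  motion=[
    [[0,0,0.5,-1],[0,0,0.5,-1],[0,0,0.5,-1],[0,0,0.5,-1],[0,0,0.4,-1],[0,0,0,-0.3],[0,0,0,0],[0,0,0,0]],
  ],
)

```text
time: 10.2
ee_pos: [0.5335, -0.0369, 0.19]
eef_rot: [-0.0, 0.789, -0.615, 0.0]
wrist_force: [0.5, -0.9, -2.6]
finger_gap: 0.406
gripper_force: 64.5
```

```bash
python3 - <<'E'
from h import *
import pickle
st();ci=camera_info("wrist");im=read_camera("wrist")[:,:,::-1]
pickle.dump(ci,open("w3.pkl","wb"));cv2.imwrite("pics/w3raw.png",im)
print(proj(ci,[[.559,-.134,.036],[.559-.04,.03,.036]]).round(1))
cv2.imwrite("pics/w3.png",cv2.resize(im,(800,500),interpolation=cv2.INTER_CUBIC))
E
```

```text
t 10.2 tcp [ 0.5335 -0.0369  0.19  ] yaw -75.91 F [ 0.5 -0.9 -2.6] gap 0.406 grip 64.5 q [ 0.22  0.24 -0.01  0.   -1.32  0.02]
[[314.6  82.5]
 [313.8 243.8]]
```

View pics/w3.png

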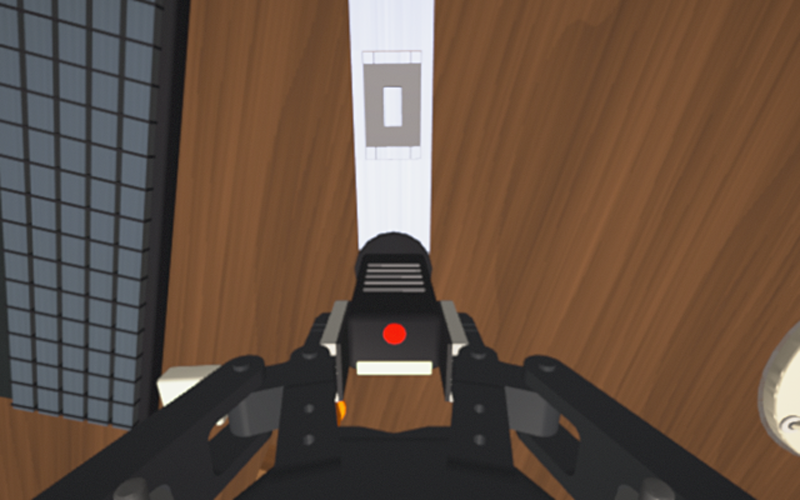

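```bash
python3 - <<'E'
from h import *
import pickle
ci=pickle.load(open("w3.pkl","rb"));im=cv2.imread("pics/w3raw.png").astype(float)
g=im.mean(2)
print(g[85,280:350].round().astype(int));print(g[35:135,314].round().astype(int))
up=4
# rail edges rows: subpixel threshold crossing
def cross(v,x0,t):
    r=[]
    for i in range(len(v)-1):
        if (v[i]-t)*(v[i+1]-t)<0:r.append(x0+i+(t-v[i])/(v[i+1]-v[i]))
    return r
sat=im.max(2)-im.min(2)
L=[];Rr=[]
for r in list(range(5,190,5)):
    c=cross(g[r,270:360],270,170); L.append((c[0],r));Rr.append((c[-1],r))
pl=np.array([onz(ci,p,.036) for p in L]);pr=np.array([onz(ci,p,.036) for p in Rr])
for n,p in(("L",pl),("R",pr)):
    a=np.polyfit(p[:,1],p[:,0],1);res=p[:,0]-np.polyval(a,p[:,1]);print(n,"yaw",np.degrees(np.arctan(-a[0])),"x at y=-.134",np.polyval(a,-.134),"res",res.std())
E
```

```text
[ 79  95 168 236 242 239 239 239 239 239 236 201 157 150 153 154 152 152
 153 153 153 154 154 153 152 148 162 221 238 240 241 240 239 239 239 239
 238 237 237 236 224 182 155 152 153 152 154 153 153 153 153 153 153 153
 151 152 183 233 241 239 238 239 239 240 241 196 110  74  78  82]
[238 238 239 239 237 216 218 237 239 239 238 239 239 240 240 216 163 150
 153 153 152 154 153 153 153 153 153 153 153 154 153 153 153 140 157 237
 242 240 239 239 239 239 239 239 239 239 239 239 239 239 239 239 239 239
 239 239 239 239 239 239 239 239 239 240 240 221 170 150 152 152 152 153
 153 152 152 152 152 152 152 151 150 159 209 238 240 239 239 239 239 239
 240 237 230 238 241 241 241 240 241 241]
L yaw 14.634473851765035 x at y=-.134 0.5913534339145682 res 5.8786302030645695e-05
R yaw 14.731931718162901 x at y=-.134 0.5286271818291155 res 5.259163813381164e-05
```

```bash
python3 - <<'E'
from h import *
import pickle
ci=pickle.load(open("w3.pkl","rb"));im=cv2.imread("pics/w3raw.png").astype(float);g=im.mean(2)
tcp=np.array([.5335,-.0369,.19]);ps=np.radians(-75.91)
tx=np.array([np.cos(ps),np.sin(ps),0]);ty=np.array([np.sin(ps),-np.cos(ps),0])
m=(im[:,:,2]>150)&(im[:,:,1]<80);v,u=np.nonzero(m);v,u=v[(u>280)&(u<350)],u[(u>280)&(u<350)]
print("btn px",u.mean(),v.mean());z=.2169
def tool(p,z):
    d=onz(ci,p,z)-tcp;return (d@tx*1e3).round(2),(d@ty*1e3).round(2)
print("btn tool",tool((u.mean(),v.mean()),z+.0005))
print(g[225:310,315].round().astype(int));print(g[295,275:355].round().astype(int));print(g[180:205,315].round().astype(int)); print(g[255,270:360].round().astype(int))
yr=np.radians(14.68);rx=np.array([np.cos(yr),np.sin(yr),0]);ry=np.array([-np.sin(yr),np.cos(yr),0])
for n,p in [("slot",(313.6,85)),("plate",(313.7,83.55)),("railL",(282.0,85)),("railR",(345.3,85)),("slot+",(313.6,69.5)),("slot-",(313.6,100.5)),("pl+",(313.7,50.4)),("pl-",(313.7,116.7))]:
    X=onz(ci,p,.036);print(n,X.round(4),"rail-frame",(X@rx).round(4),(X@ry).round(4),"tool",tool(p,.036))
E
```

```text
btn px 315.08870967741933 266.7540322580645
btn tool (np.float64(5.23), np.float64(-0.55))
[103 136  95  39  34  78 107  98  61  30  26  29  27  29  28  29  29  30
  28  29  28  30  29  28  28  29  32  35  36  38  40  43  50  66  89  95
  96  96  95  95  95  95  96  98  95  96  96  96  96 107  92  64  54  55
  57  57  59  59  59  60  61  59  58 100 191 244 245 243 243 243 243 243
 245 249 198 105  78  81  84  83  82  81  80  79  79]
[ 28  28  28  43  72  82  79  75  67  81 162 242 246 244 243 243 243 243
 243 243 243 243 243 243 243 243 243 243 243 243 243 243 243 243 243 243
 243 243 243 243 243 243 243 243 243 243 243 243 243 243 243 243 243 243
 243 243 242 243 242 243 243 242 242 242 242 242 242 243 245 232 160  91
  75  83  88  83  63  39  31  31]
[240 240 241 242 228 139  54  37  45  49  49  51  50  48  49  49  50  49
  50  47  49  49  46  34  29]
[115 115 113 100  66  37  33  32  36  37  40  42  42  43  43  42  43  42
  43  43  41  43  41  43  42  42  42  41  42  40  42  43  43  43  42  42
  41  42  41  42  40  41  41  42  40  40  41  40  40  41  38  41  39  40
  39  41  39  4
[... 240 characters left out ...]
0.5596 -0.1328  0.036 ] rail-frame 0.5077 -0.2703 tool (np.float64(99.42), np.float64(-1.99))
railL [ 0.5888 -0.1242  0.036 ] rail-frame 0.5381 -0.2694 tool (np.float64(98.15), np.float64(-32.41))
railR [ 0.5299 -0.1389  0.036 ] rail-frame 0.4774 -0.2687 tool (np.float64(98.1), np.float64(28.32))
slot+ [ 0.5627 -0.1448  0.036 ] rail-frame 0.5076 -0.2827 tool (np.float64(111.79), np.float64(-2.06))
slot- [ 0.556  -0.1179  0.036 ] rail-frame 0.508 -0.255 tool (np.float64(84.07), np.float64(-2.12))
pl+ [ 0.5666 -0.1607  0.036 ] rail-frame 0.5074 -0.299 tool (np.float64(128.09), np.float64(-1.94))
pl- [ 0.5523 -0.1032  0.036 ] rail-frame 0.5081 -0.2398 tool (np.float64(68.92), np.float64(-2.05))
```

play_rows(
  motion=[
    [[0.4,-0.04,0,-0.15],[0.5,0,0,0],[0.43,0,0,0],[0,0,0.6,0],[0,0,0.6,0],[0,0,0.47,0],[0,0,0,0],[0,0,0,0]],
  ],
)

```text
time: 10.92
ee_pos: [0.5445, -0.0753, 0.1396]
eef_rot: [0.0, 0.792, -0.61, -0.0]
wrist_force: [-0.7, 0.4, -2.5]
finger_gap: 0.405
gripper_force: 64.6
```

```bash
cat > meas.py <<'E'
from h import *
s=st();ci=camera_info("wrist");im=read_camera("wrist")[:,:,::-1].astype(float);g=im.mean(2)
import sys
cv2.imwrite(f"pics/{sys.argv[1]}.png",im)
tcp=s["ee_pos"];ps=np.radians(yaw(s["eef_rot"]))
tx=np.array([np.cos(ps),np.sin(ps),0]);ty=np.array([np.sin(ps),-np.cos(ps),0])
def tool(p,z):
    d=onz(ci,p,z)-tcp;return d@tx*1e3,d@ty*1e3
def cross(v,x0,t): return [x0+i+(t-v[i])/(v[i+1]-v[i]) for i in range(len(v)-1) if (v[i]-t)*(v[i+1]-t)<0]
# plate mask: grey, unsaturated
m=((abs(g-153)<14)&(im.max(2)-im.min(2)<25)).astype(np.uint8)
n,lab,stt,cen=cv2.connectedComponentsWithStats(m)
for i in range(1,n):
    if stt[i,4]>800 and stt[i,1]<250: print(stt[i],cen[i].round(1),np.round(tool(cen[i],.036),2))
sl=tool(cen[max(range(1,n),key=lambda i:stt[i,4]*(200<cen[i][0]<430))],.036)
for r in map(int,sys.argv[2:]):
    c=cross(g[r,250:380],250,195);print(r,[(round(x,1),*np.round(tool((x,r),.036),2)) for x in c])
E
python3 meas.py w4 30 50 70 90; python3 - <<'E'
import cv2
im=cv2.imread("pics/w4.png");print(im.mean(2)[0:150:3,314].round().astype(int))
E
```

```text
t 10.92 tcp [ 0.5445 -0.0753  0.1396] yaw -75.25 F [-0.7  0.4 -2.5] gap 0.405 grip 64.6 q [ 0.15  0.3  -0.06  0.   -1.21  0.11]
[ 290   93   53   74 3073] [315.5 129. ] [59.86 -0.18]
30 [(np.float64(276.2), np.float64(132.94), np.float64(-30.01)), (np.float64(355.2), np.float64(132.88), np.float64(29.95))]
50 [(np.float64(276.9), np.float64(119.23), np.float64(-30.07)), (np.float64(354.4), np.float64(119.18), np.float64(29.91))]
70 [(np.float64(277.6), np.float64(105.02), np.float64(-30.04)), (np.float64(353.7), np.float64(104.97), np.float64(29.92))]
90 [(np.float64(278.1), np.float64(90.27), np.float64(-30.24)), (np.float64(353.0), np.float64(90.22), np.float64(29.93))]
[232 232 232 233 232 233 233 233 233 233 234 234 234 234 234 234 234 234
 235 235 235 235 235 236 236 235 236 222 238 238 239 175 151 149 149 151
 149 146 237 237 237 238 237 237 237 237 237 237 237 182][ WARN:0@0.362] global loadsave.cpp:1063 imwrite_ Unsupported depth image for selected encoder is fallbacked to CV_8U.
```

```bash
sed -i '$d' meas.py; sed -i '$d' meas.py; cat >> meas.py <<'E'
yr=np.radians(14.68);rx=np.array([np.cos(yr),np.sin(yr),0]);ry=np.array([-np.sin(yr),np.cos(yr),0])
for r in map(int,sys.argv[2:]):
    c=[x for x in cross(g[r,240:390],240,195)];w=[onz(ci,(x,r),.036) for x in c]
    print(r,np.round(c,1),"tool y",[round(tool(x,.036)[1],2) for x in [(q,r) for q in c]],"railx mm",[round(x@rx*1e3,2) for x in w], "mid",round((w[0]+w[-1])@rx*500,2))
col=cen[max(range(1,n),key=lambda i:stt[i,4]*(200<cen[i][0]<430)*(cen[i][1]<250))][0]
c=cross(g[20:200,int(round(col))],20,195);print("rows",np.round(c,1),"tool x",[round(tool((col,v),.036)[0],2) for v in c])
mr=(im[:,:,0]<80)&(im[:,:,1]<80)&(im[:,:,2]>150);v,u=np.nonzero(mr);k=(u>280)&(u<350)
print("btn",np.round(tool((u[k].mean(),v[k].mean()),tcp[2]+.0274),2))
E
python3 meas.py w5 60 110 125 140 155 2>/dev/null
```

```text
t 10.97 tcp [ 0.5453 -0.0753  0.1405] yaw -75.22 F [ 0.1 -0.1 -2.1] gap 0.409 grip 64.6 q [ 0.15  0.3  -0.06  0.   -1.21  0.11]
[ 291   94   53   73 3068] [316.9 128.9] [59.91  0.73]
60 [278.7 355.3] tool y [np.float64(-29.22), np.float64(30.79)] railx mm [np.float64(537.79), np.float64(477.79)] mid 507.79
110 [280.4 290.5 343.3 353.4] tool y [np.float64(-29.22), np.float64(-20.94), np.float64(22.45), np.float64(30.72)] railx mm [np.float64(537.73), np.float64(529.46), np.float64(486.07), np.float64(477.8)] mid 507.76
125 [280.7 290.8 308.6 324.9 342.8 352.9] tool y [np.float64(-29.37), np.float64(-20.98), np.float64(-6.12), np.float64(7.39), np.float64(22.36), np.float64(30.77)] railx mm [np.float64(537.87), np.float64(529.48), np.float64(514.61), np.float64(501.11), np.float64(486.14), np.float64(477.72)] mid 507.8
140 [281.3 291.2 308.8 324.7 342.5 352.3] tool y [np.float64(-29.27), np.float64(-20.97), np.float64(-6.09), np.float64(7.34), np.float64(22.36), np.float64(30.66)] railx mm [np.float64(537.74), np.float64(529.44), np.float64(514.57), np.float64(501.14), np.float64(486.11), np.float64(477.81)] mid 507.78
155 [281.7 291.5 342.1 351.8] tool y [np.float64(-29.41), np.float64(-21.01), np.float64(22.39), np.float64(30.69)] railx mm [np.float64(537.86), np.float64(529.47), np.float64(486.07), np.float64(477.76)] mid 507.81
rows [ 93.1 113.1 147.1 166.1 184.7] tool x [np.float64(88.0), np.float64(72.53), np.float64(44.8), np.float64(28.5), np.float64(11.96)]
btn [ 5.24 -0.52]
```

play_rows(
  motion=[
    [[0.3,0.038,0,0],[0.5,0,0,0],[0.5,0,0,0],[0.4,0,0,0],[0.233,0,0,0],[0,0,0.4,0],[0,0,0.4,0],[0,0,0,0]],
  ],
)

```text
time: 11.68
ee_pos: [0.5569, -0.1313, 0.1132]
eef_rot: [0.001, 0.792, -0.611, -0.002]
wrist_force: [-0.7, 1.0, -4.5]
finger_gap: 0.403
gripper_force: 64.5
```

play_rows(
  motion=[
    [[0,0,0,0],[0,0,0,0],[0,0,0,0],[0,0,0,0],[0,0,0,0],[0,0,0,0],[0,0,0,0],[0,0,0,0]],
  ],
)

```text
time: 12.35
ee_pos: [0.5583, -0.1313, 0.1155]
eef_rot: [-0.0, 0.792, -0.61, 0.0]
wrist_force: [-0.2, 0.9, -2.8]
finger_gap: 0.405
gripper_force: 64.5
```

```bash
cat > rf.py <<'E'
from h import *
s=st();r=np.radians(14.68);p=s["ee_pos"]*1e3
print("rail x",round(p[0]*np.cos(r)+p[1]*np.sin(r),2),"rail y",round(-p[0]*np.sin(r)+p[1]*np.cos(r),2))
E
python3 rf.py; python3 - <<'E'
import numpy as np
# target from w5
p=np.array([.5453,-.0753]);a=np.radians(-75.22);t=np.array([np.cos(a),np.sin(a)]);u=np.array([np.sin(a),-np.cos(a)])
q=(p+.058*t+.00115*u)*1e3;r=np.radians(14.68);print("target",q,q@[np.cos(r),np.sin(r)],q@[-np.sin(r),np.cos(r)])
E
```

```text
t 12.35 tcp [ 0.5583 -0.1313  0.1155] yaw -75.2 F [-0.2  0.9 -2.8] gap 0.405 grip 64.5 q [ 0.04  0.36 -0.04  0.   -1.18  0.22]
rail x 506.81 rail y -268.5
target [ 558.98432955 -131.67429933] 507.36805819958704 -269.0339296629043
```

play_rows(
  motion=[
    [[0.018,-0.019,0,0],[0,0,0,0],[0,0,0.04,0],[0,0,0.04,0],[0,0,0.04,0],[0,0,0.04,0],[0,0,0,0],[0,0,0,0]],
  ],
)

```text
time: 13.02
ee_pos: [0.5589, -0.1317, 0.1104]
eef_rot: [0.0, 0.792, -0.61, -0.0]
wrist_force: [0.8, 0.0, -2.7]
finger_gap: 0.405
gripper_force: 64.6
```

play_rows(
  motion=[
    [[0,0,0.03,0],[0,0,0.03,0],[0,0,0.03,0],[0,0,0,0],[0,0,0,0],[0,0,0,0],[0,0,0,0],[0,0,0,0]],
  ],
)

```text
time: 13.68
ee_pos: [0.5592, -0.1318, 0.1084]
eef_rot: [-0.0, 0.792, -0.61, 0.0]
wrist_force: [-1.2, 0.8, 3.6]
finger_gap: 0.406
gripper_force: 65.4
```

```bash
python3 rf.py
```

```text
t 13.68 tcp [ 0.5592 -0.1318  0.1084] yaw -75.19 F [-1.2  0.8  3.6] gap 0.406 grip 65.4 q [ 0.04  0.36 -0.05  0.   -1.16  0.22]
rail x 507.51 rail y -269.18
```

```bash
python3 - <<'E'
from h import *
import pickle
ci=pickle.load(open("w3.pkl","rb"));tcp=np.array([.5335,-.0369,.19]);ps=np.radians(-75.91)
tx=np.array([np.cos(ps),np.sin(ps),0]);ty=np.array([np.sin(ps),-np.cos(ps),0])
def tool(p,z):
    d=onz(ci,p,z)-tcp;return np.round([d@tx*1e3,d@ty*1e3],2)
print("flange far",tool((315,185.0),.1369),"back top edge",tool((315,258),.2169),"strip front",tool((315,299.2),.2169))
im=cv2.imread("pics/w3raw.png").astype(float);g=im.mean(2)
for r in (192,196,200):print(r,g[r,283:350].round().astype(int)[:8],g[r,335:352].round().astype(int))
E
```

```text
flange far [24.11 -0.67] back top edge [ 9.41 -0.59] strip front [-12.37  -0.6 ]
192 [ 86  83  83 140 230 243 241 241] [186 233 241 241 240 240 241 242 208 129  85  79  82  83  83  84  82]
196 [ 85  84  76 123 220 244 243 215] [ 42  44  98 179 235 243 243 243 201 119  80  79  82  84  82  83  79]
200 [85 83 77 84 95 82 53 41] [ 48  48  46  41  43  94 179 227 188 114  80  80  84  83  84  85  83]
```

play_rows(
  motion=[
    [[-0.008,0.004,0,0],[-0.008,0.003,0,0],[-0.007,0,0,0],[0,0,0,0],[0,0,0.01,0],[0,0,0,0],[0,0,0,0],[0,0,0,0]],
  ],
)

```text
time: 14.35
ee_pos: [0.5591, -0.1314, 0.1083]
eef_rot: [-0.0, 0.792, -0.61, 0.001]
wrist_force: [-0.6, -0.3, 7.5]
finger_gap: 0.41
gripper_force: 65.8
```

```bash
python3 rf.py
```

```text
t 14.35 tcp [ 0.5591 -0.1314  0.1083] yaw -75.19 F [-0.6 -0.3  7.5] gap 0.41 grip 65.8 q [ 0.04  0.36 -0.05  0.   -1.16  0.22]
rail x 507.52 rail y -268.81
```

play_rows(
  motion=[
    [[-0.01,0.01,-0.01,0],[0,0,0,0],[0,0.01,0,0],[0,0,0,0],[0,0.01,0,0],[0,0,0,0],[0,0,0,0],[0,0,0,0]],
  ],
)

```text
time: 15.02
ee_pos: [0.5573, -0.131, 0.1071]
eef_rot: [0.0, 0.792, -0.61, -0.001]
wrist_force: [1.4, -1.8, -2.0]
finger_gap: 0.406
gripper_force: 64.8
```

```bash
python3 rf.py
```

```text
t 15.02 tcp [ 0.5573 -0.131   0.1071] yaw -75.21 F [ 1.4 -1.8 -2. ] gap 0.406 grip 64.8 q [ 0.04  0.36 -0.05 -0.   -1.16  0.22]
rail x 505.88 rail y -267.92
```

play_rows(
  motion=[
    [[0,0,0.03,0],[0,0,0.03,0],[0,0,0.03,0],[0,0,0.03,0],[0,0,0,0],[0,0,0,0],[0,0,0,0],[0,0,0,0]],
  ],
)

```text
time: 15.68
ee_pos: [0.5572, -0.131, 0.1039]
eef_rot: [0.0, 0.792, -0.61, -0.001]
wrist_force: [0.2, -3.0, -2.8]
finger_gap: 0.407
gripper_force: 64.6
```

```bash
python3 rf.py
```

```text
t 15.68 tcp [ 0.5572 -0.131   0.1039] yaw -75.21 F [ 0.2 -3.  -2.8] gap 0.407 grip 64.6 q [ 0.04  0.37 -0.06 -0.   -1.15  0.22]
rail x 505.78 rail y -267.93
```

play_rows(
  motion=[
    [[0.01,0,0.03,0],[0,0,0.03,0],[0,0,0.03,0],[0,0,0.03,0],[0,0,0.03,0],[0,0,0,0],[0,0,0,0],[0,0,0,0]],
  ],
)

```text
time: 16.35
ee_pos: [0.5578, -0.1311, 0.0996]
eef_rot: [-0.0, 0.792, -0.61, -0.0]
wrist_force: [0.5, -1.8, -1.9]
finger_gap: 0.403
gripper_force: 64.7
```

```bash
python3 rf.py
```

```text
t 16.35 tcp [ 0.5578 -0.1311  0.0996] yaw -75.2 F [ 0.5 -1.8 -1.9] gap 0.403 grip 64.7 q [ 0.04  0.37 -0.06 -0.   -1.14  0.22]
rail x 506.4 rail y -268.18
```

play_rows(
  motion=[
    [[0,0,0.02,0],[0,0,0.02,0],[0,0,0.02,0],[0,0,0,0],[0,0,0,0],[0,0,0,0],[0,0,0,0],[0,0,0,0]],
  ],
)

```text
time: 17.02
ee_pos: [0.5579, -0.1313, 0.0982]
eef_rot: [-0.0, 0.792, -0.61, 0.0]
wrist_force: [0.4, -1.2, 1.5]
finger_gap: 0.409
gripper_force: 65.3
```

```bash
python3 rf.py
```

```text
t 17.02 tcp [ 0.5579 -0.1313  0.0982] yaw -75.2 F [ 0.4 -1.2  1.5] gap 0.409 grip 65.3 q [ 0.04  0.37 -0.06  0.   -1.14  0.22]
rail x 506.44 rail y -268.38
```

play_rows(
  motion=[
    [[0,0,0.02,0],[0,0,0.02,0],[0,0,0.01,0],[0,0,0,0],[0,0,0,0],[0,0,0,0],[0,0,0,0],[0,0,0,0]],
  ],
)

```text
time: 17.68
ee_pos: [0.558, -0.1313, 0.0969]
eef_rot: [-0.0, 0.792, -0.61, 0.0]
wrist_force: [0.1, 0.7, 4.9]
finger_gap: 0.415
gripper_force: 65.7
```

```bash
python3 rf.py
```

```text
t 17.68 tcp [ 0.558  -0.1313  0.0969] yaw -75.19 F [0.1 0.7 4.9] gap 0.415 grip 65.7 q [ 0.04  0.37 -0.07  0.   -1.13  0.22]
rail x 506.46 rail y -268.44
```

play_rows(
  motion=[
    [[0,0,0.008,0],[0,0,0,0],[0,-0.0014,0,0.75],[0,-0.0014,0,0.75],[0,-0.0014,0,0.75],[0,-0.0014,0,0.75],[0,-0.0014,0,0.75],[0,0,0,0]],
  ],
)

```text
time: 18.35
ee_pos: [0.5583, -0.1317, 0.0969]
eef_rot: [0.0, -0.705, 0.709, -0.001]
wrist_force: [-0.2, -2.1, 5.0]
finger_gap: 0.41
gripper_force: 65.6
```

```bash
python3 rf.py; python3 -c "
from h import *;print(state()['ft_torque'])"
```

```text
t 18.35 tcp [ 0.5583 -0.1317  0.0969] yaw -90.34 F [-0.2 -2.1  5. ] gap 0.41 grip 65.6 q [ 0.04  0.37 -0.07  0.   -1.13 -0.05]
rail x 506.69 rail y -268.88
[-0.55393336  0.23372491 -0.01229242]
```

play_rows(
  motion=[
    [[0,-0.0014,0,0.75],[0,-0.0014,0,0.75],[0,-0.0014,0,0.75],[0,-0.0014,0,0.75],[0,-0.0014,0,0.75],[0,-0.0014,0,0.75],[0,-0.0014,0,0.75],[0,-0.0014,0,0.75]],
  ],
)

```text
time: 19.02
ee_pos: [0.5584, -0.1317, 0.0968]
eef_rot: [0.0, -0.542, 0.84, -0.001]
wrist_force: [-1.5, -0.9, 5.7]
finger_gap: 0.41
gripper_force: 65.6
```

```bash
python3 rf.py; python3 -c "
from h import *;print(state()['ft_torque'])"
```

```text
t 19.02 tcp [ 0.5584 -0.1317  0.0968] yaw -114.33 F [-1.5 -0.9  5.7] gap 0.41 grip 65.6 q [ 0.04  0.37 -0.07  0.   -1.13 -0.47]
rail x 506.84 rail y -268.95
[-0.5164329   0.31030574  0.01740829]
```

play_rows(
  motion=[
    [[0,-0.0014,0,0.75],[0,-0.0014,0,0.75],[0,-0.0014,0,0.75],[0,-0.0014,0,0.75],[0,-0.0014,0,0.75],[0,-0.0014,0,0.75],[0,-0.0014,0,0.75],[0,-0.0014,0,0.75]],
  ],
)

```text
time: 19.68
ee_pos: [0.5586, -0.1318, 0.0968]
eef_rot: [0.0, -0.356, 0.935, -0.0]
wrist_force: [-0.4, -0.5, 5.3]
finger_gap: 0.41
gripper_force: 65.6
```

play_rows(
  motion=[
    [[0,-0.0014,0,0.75],[0,-0.0014,0,0.75],[0,-0.0014,0,0.75],[0,-0.0014,0,0.75],[0,-0.0014,0,0.75],[0,-0.0014,0,0.75],[0,-0.0014,0,0.75],[0,-0.0014,0,0.75]],
  ],
)

```text
time: 20.35
ee_pos: [0.5588, -0.1319, 0.0967]
eef_rot: [0.0, -0.154, 0.988, -0.0]
wrist_force: [-1.0, -0.2, 5.7]
finger_gap: 0.406
gripper_force: 65.6
```

```bash
python3 rf.py; python3 -c "
from h import *;print(state()['ft_torque'])"
```

```text
t 20.35 tcp [ 0.5588 -0.1319  0.0967] yaw -162.34 F [-1.  -0.2  5.7] gap 0.406 grip 65.6 q [ 0.04  0.37 -0.06  0.   -1.13 -1.3 ]
rail x 507.11 rail y -269.2
[-0.09367225  0.45283604  0.04396696]
```

play_rows(
  motion=[
    [[0,-0.0014,0,0.75],[0,0,0,0],[0,0,0,0],[0,0,0,0],[0,0,-0.01,0],[0,0,0,0],[0,0,0,0],[0,0,0,0]],
  ],
)

```text
time: 21.02
ee_pos: [0.5588, -0.1319, 0.0969]
eef_rot: [0.0, -0.129, 0.992, -0.0]
wrist_force: [-1.5, -0.6, 5.5]
finger_gap: 0.404
gripper_force: 65.7
```

```bash
python3 rf.py; python3 -c "
from h import *;print(state()['ft_torque'])"
```

```text
t 21.02 tcp [ 0.5588 -0.1319  0.0969] yaw -165.2 F [-1.5 -0.6  5.5] gap 0.404 grip 65.7 q [ 0.04  0.37 -0.06  0.   -1.13 -1.35]
rail x 507.12 rail y -269.21
[-0.0625101   0.30172037 -0.07144723]
```

play_rows(
  hand=0,
  motion=[
    [[0,0,0,0],[0,0,0,0],[0,0,0,0],[0,0,0,0],[0,0,0,0],[0,0,0,0],[0,0,0,0],[0,0,0,0]],
  ],
)

```text
time: 21.68
ee_pos: [0.5587, -0.1318, 0.0965]
eef_rot: [-0.0, -0.129, 0.992, 0.0]
wrist_force: [-0.3, -0.2, 1.5]
finger_gap: 1.003
gripper_force: 0.0
```

play_rows(
  motion=[
    [[0,0,-0.2,0],[0,0,-0.4,0],[0,0,-0.6,0],[0,0,-0.8,0],[0,0,-0.8,0],[0,0,-0.8,0],[0,0,-0.8,0],[0,0,0,0]],
  ],
)

```text
time: 22.35
ee_pos: [0.561, -0.1327, 0.2349]
eef_rot: [0.005, -0.129, 0.992, -0.002]
wrist_force: [0.3, -0.4, 0.1]
finger_gap: 0.998
gripper_force: 0.0
```

play_rows(
  motion=[
    [[0,0,0,0],[0,0,0,0],[0,0,0,0],[0,0,0,0],[0,0,0,0],[0,0,0,0],[0,0,0,0],[0,0,0,0]],
  ],
)

```text
time: 23.02
ee_pos: [0.5587, -0.1319, 0.2284]
eef_rot: [-0.0, -0.129, 0.992, 0.0]
wrist_force: [-0.1, -1.0, -0.3]
finger_gap: 1.001
gripper_force: 0.0
```

```bash
python3 - <<'E'
from h import *
st();ci=camera_info("wrist");im=read_camera("wrist")[:,:,::-1];sc=read_camera("scene")[:,:,::-1]
r=np.radians(14.68);c=np.array([.5588,-.1319])
print("expected top-centre, foot px",proj(ci,[[*c,.124],[*c,.038]]).round(1))
a=cv2.resize(im[110:300,220:420],None,fx=2.1,fy=2.1,interpolation=cv2.INTER_CUBIC)
b=cv2.resize(sc[110:240,190:350],None,fx=2.3,fy=2.3,interpolation=cv2.INTER_CUBIC)
o=np.zeros((420,800,3),np.uint8);o[:a.shape[0],:a.shape[1]]=a;o[:b.shape[0],425:425+b.shape[1]]=b;cv2.imwrite("pics/end.png",o)
E
```

```text
t 23.02 tcp [ 0.5587 -0.1319  0.2284] yaw -165.2 F [-0.1 -1.  -0.3] gap 1.001 grip 0.0 q [ 0.04  0.3   0.18  0.   -1.45 -1.35]
expected top-centre, foot px [[314.2 197.5]
 [314.4 177. ]]
```

View pics/end.png

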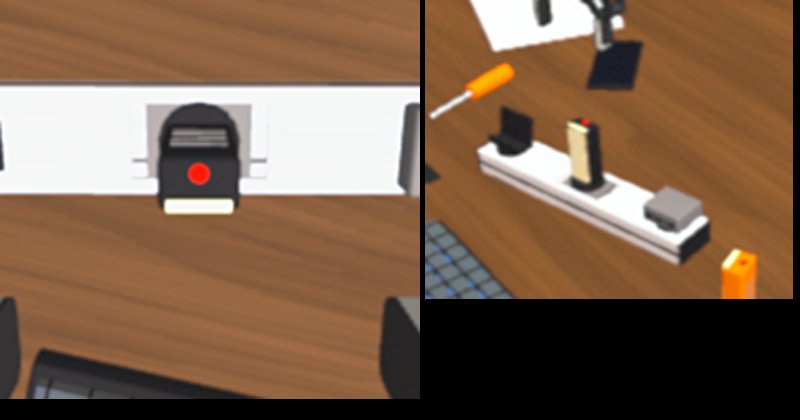

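The picture shows the light upright and square on the rail. Its cream face, at crop (199,206), looks away from the robot, and the gripper is clear of everything.

```bash
python3 -c "
from station import *;print(sign_off())"
```

```text
the job is handed in; nothing more can be done
None
```

The accent light is fitted in the rail's socket, foot turned a quarter clockwise, lit face away from the robot and gripper clear; I handed the job in at about 23 s of robot time, and no verdict came back.

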